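Set the screw stop to the block and lock it with the jam nut

ROBOT

A 6-joint arm with a two-finger parallel gripper is mounted at the origin on a cart in front of the work surface, level with it; the furniture and walls round the work are solid. World frame = base frame: x ahead of the robot, y to its left, z up, the work surface at z = 0. Lengths are in m, angles in degrees, forces in N, time in s.
With the tool pointing down it reaches from about 0.375 to 0.9 m from the base axis. Payload 3.1 kg.
Tool frame: the origin (TCP) lies on the centre line of the jaws, within the pads' length; the fingertips stand 17 mm ahead of it and the grasp point (between the pads) lies 2 mm behind it; z points along the fingers, y is the line along which they close (so a half turn about z gives the same grasp; the last joint's range is limited). The gripper opens to 87 mm and grips with 3 to 60 N. Pads are 19 mm wide; open, the fingers measure 117 mm over their backs; the gripper's body (75 mm by 190 mm) begins 51 mm behind the grasp point.
Start: joints at [-81.79, 30.224, 82.088, -0, 67.689, -10.227], TCP at [0.198, -0.593, 0.24] pointing down, gripper open.
Joint ranges: [-176.69, 176.69], [-43.24, 126.21], [12.49, 139.97], [-82, 262], [0, 151.66], [-163.58, 163.58]. Speed limits (degrees/s): [159.86, 159.86, 180, 180, 180, 180].

INTERFACE

Orientations are given as a 3x3 rotation matrix whose columns are the frame's x, y, z axes.
In Python, from rig import bot, imaging, finder gives the robot as it stands. The module is installed in compiled form; this text tells all that it offers.
- The arm moves only by the tool play_rows, never from a script. Its argument "motion" is a list that holds one entry, the list of rows, each a list of 6 numbers: the shift along the tool's x, y, z in m, then the turn, a rotation vector about the tool's x, y, z in degrees. In form: [[[dx, dy, dz, wx, wy, wz], ...]]. A call has 1 to 8 rows; each row is the pose to reach, as a shift and turn from the pose commanded when the call began, along the tool's axes at that moment; what a row does not reach only later rows make up. A row lasts 1/12 s, in which the tool goes at most 41.7 mm and 7.16 degrees, less where a joint would pass 70% of its speed; a pose out of reach is approached as far as the arm can. A call with a gripper value outside its range is refused whole. "fingers" is the finger opening in m, from 0 to 0.087, set as the call begins (left out, the last holds). The fingers move at their own pace and stop on an object; the grip force is fixed at half the most. Time passes only in rows, so rows that repeat a pose let the fingers close. It gives the time, the measured TCP pose, the force, the opening and the grip force at its end, in the units of the state.
- bot.read_state(): the state, without advancing time (a new reading comes with each control period).
- imaging.capture(name): name is "side" or "top"; returns a dict with "frame" (400x640x3 uint8, red, green, blue), "camera_matrix" (3x3 intrinsics, pixels), "k1" (the pictures are not rectified: a ray, as slopes to the right and down, at radius r is drawn at 1 + k1 r^2 times it, then the intrinsics apply), "R" (3x3) and "t" (3): a world point X has camera coordinates R X + t. Camera axes: x right, y down, z forward; pixel columns grow to the right and rows downward; lengths in m; the calibration is good to about 2 mm. A picture is of the moment at which its call begins. There is no depth.
- bot.hand_in(): hands the job in; it is judged then, once.
Trained networks look in the newest picture that a camera, given by its name, has taken for a name from the list of things; names that differ only in an ending like _2 or _b are one class to them, and where a whole thing is asked for, a point or a joint stands for the part that bears it (a point fixed in the world has none). Each returns a list of dicts, best first, with "confidence" (0 to 1); they miss things now and then, are a little off and sometimes report something else, mostly with a low value. They report only what shows in the picture. A call takes as long as a camera call.
- finder.recognise(camera, name): "at" ([x, y, z] in m, in world coordinates, good to about 4 mm: the middle of the surface that is visible of it).
- finder.outline_of(camera, name): "pixels" (400x640 bool, what is visible of it).
The state is a dict: "time_s": time; "joint_positions": joint angles; "qvel": joint speeds; "tau": joint torques, N m; "position": TCP position; "tcp_rot": TCP orientation; "force": force on the tool from outside, world axes, zero at the start; "moment": the same for the moment, N m; "opening": opening from 0.0 (shut) to 1.0 (fully open); "grasp_force": force on a finger pad.
Only numpy, scipy, OpenCV 4.12 (cv2) and the standard library are available. Lean on these libraries where they do the work, as an engineer would, in place of code of your own. Each camera call takes 0.05 s, during which the arm holds its last target. There are 200 camera calls.

TASK

Set the screw stop on the bench to the wooden setting block that lies under it: wind the square-headed stop screw down (clockwise) by feel until its rubber foot bears lightly on the block, no harder. Then run the big hex jam nut down the screw onto its washer and nip it up, firm but never forced, to lock the setting. The foot must still bear lightly on the block afterwards; leave the block and the other things on the bench where they are.

Things in the scene. Friction and masses are not known exactly. Their poses are not given: they have to be found in the camera images.
- stop_bracket: grey cast bracket screwed to the bench. Origin on the bench top under the vertical screw axis; x points to its column (50 to 100 mm behind the axis, up to 89 mm high), z up. Base plate 160 x 124 x 10 mm; an arm (34 mm wide, top at 89 mm height) carries the round boss (40 mm diameter at its upper end, flat top at 98 mm height), threaded for the screw
- stop_screw: upright steel screw, 30 mm right-hand thread, 6 mm a turn. Origin on the axis, at the underside of its round rubber foot (28 mm); faces of the 24 mm square head (82 to 106 mm above the origin) square to its x, y. Foot starts 0.5 to 1.5 mm off the block. Stays where left. Turns free with 0.15 N m; once touching, about 50 N of pressing per rad. Light is 5 to 50 N, over 90 N forced. Nut turns along
- screw_head (a point): centre of the top face of the stop screw's square head, on the axis; same axes as the stop screw
- jam_nut: thin steel hex nut on the screw above the washer, 46 mm across flats, 15 mm high. Origin on the axis at its underside, z up; two flats square to its x axis, the others every 60 degrees. Clockwise from above runs it down 6 mm a turn. Free it turns with 0.04 N m, the screw stays still; once touching, about 100 N per rad and 0.01 N m more per N. Firm is 80 to 250 N, more is forced
- setting_block: sawn wooden block 60 x 90 x 38 mm lying on the bracket's base plate (its underside at 10 mm) between two low rails, under the screw; origin at the centre of its underside
- spare_nut: loose hex nut 30 mm across flats, 14 mm high, lying on the bench left of the bracket; a bystander; origin under its centre
- coach_bolt: loose bolt standing on its hex head, 75 mm high, left of the bracket; a bystander; origin under its centre
- spanner: combination spanner 202 mm long lying in front of the bracket, crosswise; a bystander; origin under its centre
- washer: flat steel washer lying loose on the boss round the screw, under the jam nut: 40 mm outside, 32 mm inside, 4 mm thick; origin at the centre of its underside

How it is judged (in metres and radians):
On the way, in this order (a step that is already met when the one before it is completed fails the run):
1. the foot of the stop screw bears on the setting block (5 to 50 N) while the jam nut is still clear of its washer (contact force between stop_screw and setting_block between 5 and 50 N and contact force between jam_nut and washer below 2 N), for 0.2 s.
2. the jam nut presses firmly on its washer (over 80 N) (contact force between jam_nut and washer above 80 N), for 0.2 s.
At the end, for the whole second after the job is handed in: The jam nut presses firmly on its washer (over 80 N, never over 250 N) and stands still, the foot of the stop screw still bears lightly on the setting block (5 to 50 N), and the block lies under the screw, its centre within 30 mm of the axis (contact force between jam_nut and washer above 80 N and contact force between stop_screw and setting_block between 5 and 50 N and horizontal distance between setting_block and stop_bracket below 0.03 m and angular speed of each of jam_nut, stop_screw below 0.05 rad/s); the robot touches nothing.
It fails at once if the stop screw is forced onto the block (over 90 N) (contact force between stop_screw and setting_block above 90 N).
It fails at once if the jam nut is forced (over 250 N on the washer) (contact force between jam_nut and washer above 250 N).
It fails at once if one of the loose things lying about is moved by more than 40 mm (distance of any of spare_nut, coach_bolt, spanner from where it was at the start of the episode above 0.04 m).
It also fails if it takes over 72 s, if anything falls off the work surface, if the arm or the gripper's body presses on something with over 40 N, if the wrist force passes 120 N, or if a joint passes its speed limit or range.

## Working session

There is one attempt and no reset: what is moved stays moved. The work goes in short steps, Python scripts to look and compute and a tool call to move; the robot and the scene stay as the last step left them, time stands still between calls to the robot, and variables do not carry over. Pictures are saved under pics/ and viewed, at most 10 in all, crops included, and the job is handed in when it is done.

Besides the shell and the picture viewer there is one more tool, called after "Request:" by a JSON object that holds its "fn" and its "kwargs", one argument or row to a line. play_rows: Moves the arm, as the interface text tells. Its arguments: {"type":"object","properties":{"motion":{"type":"array"},"fingers":{"type":"number"}},"required":["motion"]}

```bash
mkdir -p pics; cat > h.py <<'E'
import numpy as np, cv2
from rig import bot, imaging, finder
def save(c,n):
    d=imaging.capture(c); cv2.imwrite(f'pics/{n}.png',d['frame'][:,:,::-1]); return d
def proj(d,X):
    X=np.atleast_2d(X); K=d['camera_matrix']; c=X@np.array(d['R']).T+d['t']; s=c[:,:2]/c[:,2:]
    s=s*(1+d['k1']*(s**2).sum(1,keepdims=True)); return s*[K[0][0],K[1][1]]+[K[0][2],K[1][2]]
E
python3 - <<'E'
from h import *
for c in('side','top'):
    d=save(c,c+'0'); R=np.array(d['R']); print(c,np.round(-R.T@d['t'],3),np.round(R[2],2))
    for n in('stop_bracket','stop_screw','screw_head','jam_nut','setting_block','spare_nut','coach_bolt','spanner','washer'):
        print(n,[(np.round(r['at'],3).tolist(),round(r['confidence'],2)) for r in finder.recognise(c,n)[:2]])
s=bot.read_state();print({k:np.round(v,3).tolist() for k,v in s.items()})
E
```

```text
side [ 0.116 -0.938  0.417] [ 0.48  0.81 -0.34]
stop_bracket [([0.564, -0.364, 0.051], 0.88)]
stop_screw [([0.542, -0.359, 0.122], 0.65)]
screw_head [([0.544, -0.362, 0.121], 0.67), ([0.532, -0.36, 0.117], 0.5)]
jam_nut [([0.532, -0.359, 0.117], 0.86)]
setting_block [([0.531, -0.389, 0.042], 0.87)]
spare_nut []
coach_bolt [([0.528, -0.256, 0.038], 0.77)]
spanner [([0.458, -0.347, 0.005], 0.93), ([0.542, -0.363, 0.117], 0.67)]
washer [([0.537, -0.366, 0.101], 0.54)]
top [ 0.357 -0.258  0.939] [ 0.22 -0.01 -0.98]
stop_bracket [([0.587, -0.341, 0.022], 0.75), ([0.532, -0.363, 0.052], 0.57)]
stop_screw [([0.545, -0.346, 0.12], 0.84), ([0.46, -0.326, 0.001], 0.21)]
screw_head [([0.545, -0.344, 0.118], 0.79)]
jam_nut [([0.542, -0.345, 0.121], 0.78)]
setting_block [([0.531, -0.364, 0.05], 0.64), ([0.543, -0.344, 0.117], 0.37)]
spare_nut [([0.59, -0.341, 0.026], 0.67), ([0.593, -0.27, 0.018], 0.62)]
coach_bolt [([0.528, -0.251, 0.041], 0.47)]
spanner [([0.462, -0.328, 0.002], 0.66), ([0.54, -0.344, 0.12], 0.58)]
washer []
{'time_s': 1.0, 'joint_positions': [-81.791, 30.223, 82.089, 0.002, 67.689, -10.227], 'qvel': [-0.061, 0.036, -0.02, 0.105, -0.02, -0.016], 'tau': [0.001, -44.002, -17.699, 0.063, 0.05, -0.0], 'position': [0.198, -0.593, 0.24], 'tcp_rot': [[0.949, 0.316, 0.0], [0.316, -0.949, 0.0], [0.0, 0.0, -1.0]], 'force': [0.345, 0.23, 0.099], 'moment': [0.001, -0.054, -0.002], 'grasp_force': 0.0, 'opening': 1.003}
```

View pics/side0.png

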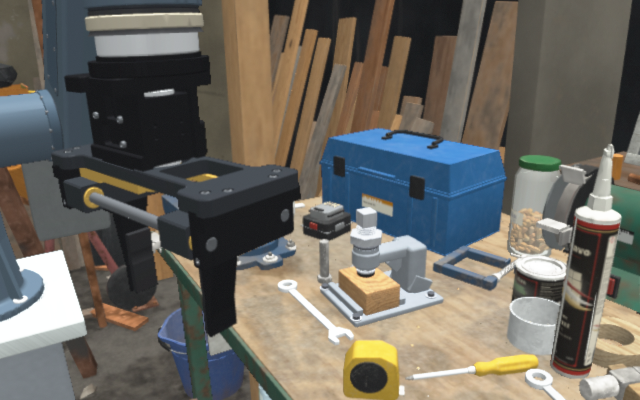

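View pics/top0.png

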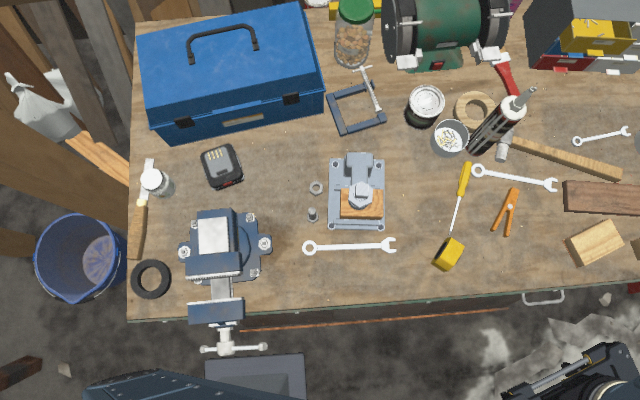

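The side view shows the bracket with block around (370,270) and the screw head at about (366,215). The top view shows the bracket at (357,195), spanner (350,246), spare nut (316,187) and bolt (312,213). I'll enlarge both views to measure.

```bash
python3 - <<'E'
from h import *
for c,(u,v,w,h) in (('side',(318,195,130,130)),('top',(315,140,85,100))):
    d=imaging.capture(c); f=d['frame'][v:v+h,u:u+w,::-1]; s=600//max(w,h)
    f=cv2.resize(f,None,fx=s,fy=s,interpolation=cv2.INTER_CUBIC)
    for k in range(0,w,10): cv2.line(f,(k*s,0),(k*s,8),(0,0,255),1)
    for k in range(0,h,10): cv2.line(f,(0,k*s),(8,k*s),(0,0,255),1)
    cv2.imwrite(f'pics/{c}c.png',f); print(c,s,d['k1'],d['camera_matrix'][0][0])
    for n in('screw_head','jam_nut','setting_block','washer','stop_bracket'):
        for o in finder.outline_of(c,n)[:1]:
            m=np.array(o['pixels']); ys,xs=np.nonzero(m); print(n,round(o['confidence'],2),m.sum(),xs.min(),xs.max(),ys.min(),ys.max(),xs.mean().round(1),ys.mean().round(1))
E
```

```text
side 4 -0.07436044421674877 518.5931743073843
screw_head 0.88 1143 349 381 207 277 365.5 234.2
jam_nut 0.8 378 351 381 229 246 366.4 238.5
setting_block 0.94 1948 339 399 267 313 369.9 289.8
stop_bracket 0.75 5613 320 442 207 326 384.8 271.1
top 6 -0.07700765442718358 436.56527561467107
screw_head 0.68 448 349 371 182 206 360.1 194.2
jam_nut 0.55 257 348 372 181 207 359.9 197.1
setting_block 0.56 890 340 383 188 220 362.3 206.5
stop_bracket 0.86 3341 327 384 152 231 354.6 188.6
```

View pics/sidec.png

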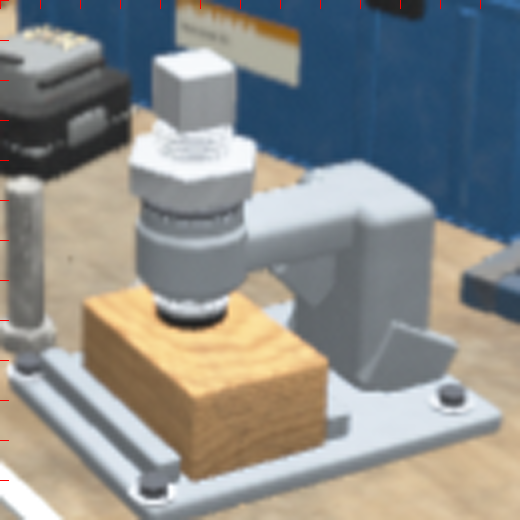

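View pics/topc.png

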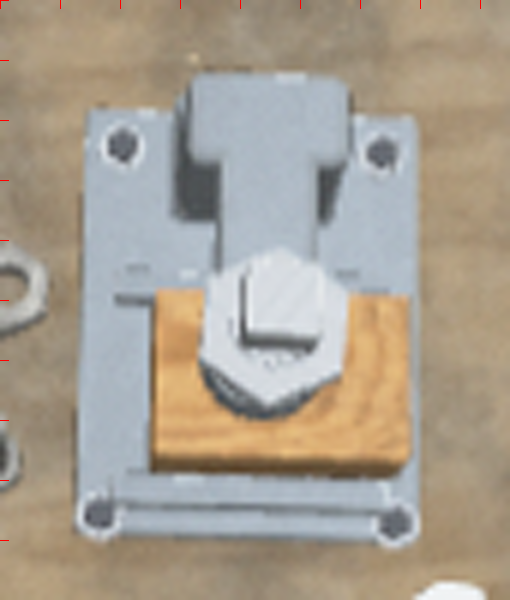

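The crops show the head's top-face corners at side (152,65),(193,47),(236,64),(193,83) and top (248,262),(318,258),(323,330),(245,335), in crop pixels. The nut points fore and aft. I'll fit these.

```bash
cat > fit.py <<'E'
from h import *
from scipy.optimize import least_squares
ds={c:imaging.capture(c) for c in('side','top')}
P=lambda c,l:np.array(l)/(4 if c=='side' else 6)+((318,195) if c=='side' else (315,140))
# order: angles of corners ascending (ccw from above) with body frame
H={'side':P('side',[(236,64),(193,47),(152,65),(193,83)]),'top':P('top',[(321,259),(247,262),(243,335),(321,332)])}
#nut top-face corners: top view starting at ahead, ccw
N={'top':P('top',[(278,248),(207,290),(200,355),(273,403),(343,360),(350,290)])}
B={'top':P('top',[(418,117),(88,108),(77,532),(418,540)]),'side':P('side',[(500,412),None or (np.nan,np.nan),(8,372),(150,512)])}
def poly(x,y,z,yaw,ang,r): a=np.radians(yaw+np.array(ang)); return np.c_[x+r*np.cos(a),y+r*np.sin(a),0*a+z]
def model(p):
    x,y,hy,hz,ny,nz,by,bo=p[:8]; off={'side':p[8:10],'top':p[10:12]}; out=[]
    b=np.radians(by); R=np.array([[np.cos(b),-np.sin(b)],[np.sin(b),np.cos(b)]])
    pl=np.array([[80,-62],[80,62],[-80,62],[-80,-62]])/1e3+[bo,0]
    pl=np.c_[pl@R.T+[x,y],np.full(4,.010)]
    for c in ds:
        out.append(proj(ds[c],poly(x,y,hz,hy,[-45,45,135,225],.012*2**.5))+off[c]-H[c])
        out.append(proj(ds[c],pl)+off[c]-B[c])
    out.append(proj(ds['top'],poly(x,y,nz,ny,[0,60,120,180,240,300],.023/np.cos(np.pi/6)))+off['top']-N['top'])
    return out
def f(p): 
    r=np.concatenate(model(p)).ravel(); r=r[~np.isnan(r)]
    return np.r_[r,p[8:]/1.0,(p[3]-.155)/.001,(p[5]-.118)/.006]
s=least_squares(f,[.54,-.35,0,.155,0,.118,0,.02,0,0,0,0],loss='soft_l1',x_scale=[.01,.01,5,.01,5,.01,5,.01,1,1,1,1])
if __name__=='__main__':
    np.set_printoptions(suppress=True,precision=3)
    print(s.x); [print(m.round(1).tolist()) for m in model(s.x)]
E
python3 fit.py
```

```text
[ 0.549 -0.347  1.06   0.155 -7.412  0.118 -5.747  0.028  0.425  0.359
 -0.052  0.807]
[[0.7, 0.7], [1.6, 0.6], [-0.9, -0.9], [-1.5, -0.9]]
[[1.0, 0.1], [nan, nan], [-1.2, -0.6], [-0.2, 0.3]]
[[-0.3, -0.6], [-0.8, 0.1], [1.3, 0.4], [1.2, -0.2]]
[[0.0, -0.3], [-0.5, -0.3], [-0.4, -0.0], [0.4, 0.1]]
[[-0.0, -0.5], [-0.3, -1.6], [0.3, 0.9], [-0.2, 0.3], [0.3, 1.4], [-0.4, -0.3]]
```

```bash
cat > ov.py <<'E'
from fit import *
def overlay(p,name,S=12):
    ims=[]
    for c,(u,v) in (('side',(340,200)),('top',(342,176))):
        w,h=(50,50) if c=='side' else (38,50)
        w=33 if c=='top' else 33; u=u+8 if c=='side' else u+3
        f=cv2.resize(ds[c]['frame'][v:v+h,u:u+w,::-1],None,fx=S,fy=S,interpolation=cv2.INTER_CUBIC)
        off=p[8:10] if c=='side' else p[10:12]
        for (z,yaw,n,r,col) in ((p[3],p[2],4,.012*2**.5,(0,0,255)),(p[3]-.024,p[2],4,.012*2**.5,(0,0,255)),(p[5],p[4],6,.023/np.cos(np.pi/6),(0,200,0)),(p[5]-.015,p[4],6,.023/np.cos(np.pi/6),(0,200,0))):
            q=proj(ds[c],poly(p[0],p[1],z,yaw,np.arange(n)*360/n+(45 if n==4 else 0),r))+off
            cv2.polylines(f,[np.int32((q-[u,v]+.5)*S)],True,col,1)
        ims.append(f)
    cv2.imwrite(f'pics/{name}.png',np.hstack(ims))
if __name__=='__main__': overlay(s.x,'ov1')
E
python3 ov.py
```

```text
(no output)
```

View pics/ov1.png

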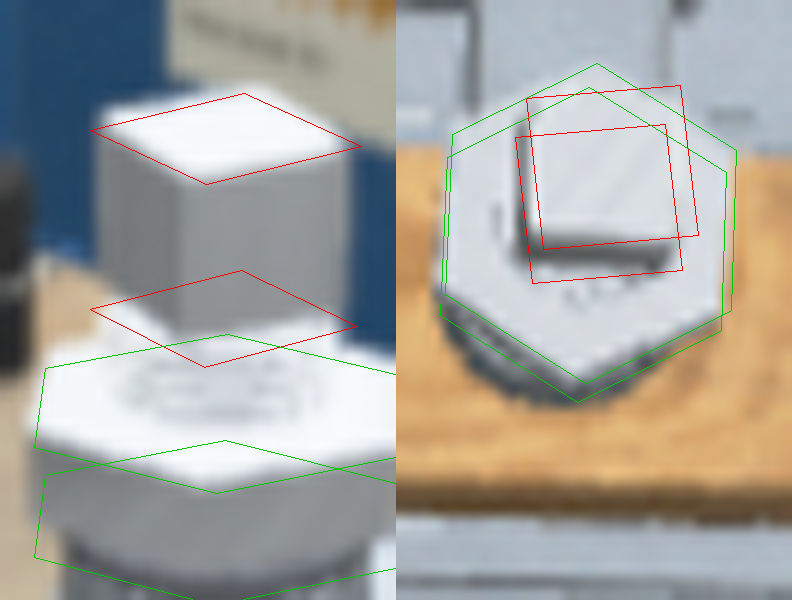

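The head's yaw in the overlay is off: observed side verticals are at 97, 182 and 350 against the model's 92, 205 and 360, and the front edge slopes clockwise. The nut overlay fits well. I'll refit the head on these edges.

```bash
cat > fit2.py <<'E'
from ov import *
def f2(q):
    x,y,hy,ny,nz,sc=q; p=s.x; o=[]
    hd=lambda c,z:proj(ds[c],poly(x,y,z,hy,[-45,45,135,225],.012*2**.5*sc))
    a=(hd('side',.155)-[348,200]+.5)*12; 
    o+=[a[2,0]-97,a[3,0]-182,a[0,0]-350]
    b=(hd('top',.131)-[345,176]+.5)*12+[-396*0,0]
    b[:,0]+=396
    o+=[b[2,0]-520,b[2,1]-262,b[3,1]-270]
    t=(hd('top',.155)-[345,176]+.5)*12; t[:,0]+=396
    o+=[t[3,1]-243]
    n=(proj(ds['top'],poly(x,y,nz,ny,[0,60,120,180,240,300],.023/np.cos(np.pi/6)))-N['top'])*12
    return np.r_[np.array(o),n.ravel()*.7,(sc-1)*300,(nz-.119)*3000]
r=least_squares(f2,[.549,-.347,-6,-7,.118,1],loss='soft_l1',f_scale=6,x_scale=[.01,.01,5,5,.01,.1])
if __name__=='__main__':
    np.set_printoptions(suppress=True,precision=3)
    print(r.x);print(r.fun.round(1))
    p=s.x.copy();p[:6]=[r.x[0],r.x[1],r.x[2],.155,r.x[3],r.x[4]];p[8:]=0
    overlay(p,'ov2')
E
python3 fit2.py
```

```text
[ 0.548 -0.348 -8.504 -7.643  0.117  0.993]
[ -5.5  -3.6   0.7   1.9   0.4   3.4  -4.3   1.4  -9.1  -0.8 -18.3   3.7
   2.5  -0.9  -2.4   3.4   7.1  -2.5  -6.7  -2.   -6.4]
```

View pics/ov2.png

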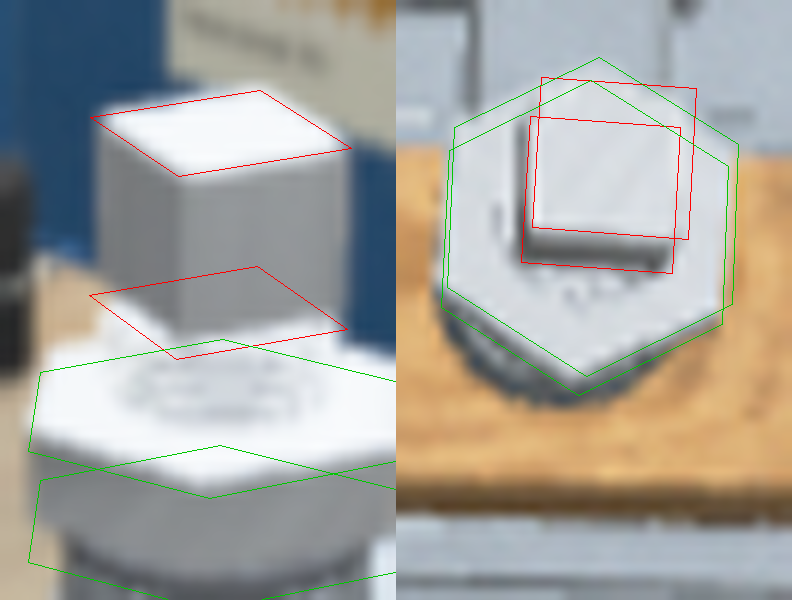

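The refit lines up: axis at about (0.548, −0.348), head yaw about −8.5°, nut yaw about −7.5°, with the nut a few mm above the washer. I'll approach above the head with tool yaw 81.5°.

Request:
{"fn": "play_rows", "kwargs": {
  "motion": [
    [[0.034, -0.0102, 0, 0, 0, -5.26], [0.068, -0.0203, 0, 0, 0, -10.5], [0.102, -0.0305, 0, 0, 0, -15.8], [0.136, -0.0406, 0, 0, 0, -21], [0.171, -0.0508, 0, 0, 0, -26.3], [0.205, -0.061, 0, 0, 0, -31.5], [0.239, -0.0711, 0, 0, 0, -36.8], [0.273, -0.0813, 0, 0, 0, -42.1]]
  ],
  "fingers": 0.06
}}

```text
time_s: 2.57
position: [0.4323, -0.4283, 0.2397]
tcp_rot: [[0.488, 0.873, 0.0], [0.873, -0.488, -0.0], [-0.0, 0.0, -1.0]]
force: [0.3, -0.2, 0.4]
opening: 0.694
grasp_force: 0.0
```

```bash
cat > go.py <<'E'
import sys
from h import *
from scipy.spatial.transform import Rotation as Ro
def delta(x,y,z,yaw):
    s=bot.read_state(); R=np.array(s['tcp_rot']); a=np.radians(yaw)
    T=np.array([[np.cos(a),np.sin(a),0],[np.sin(a),-np.cos(a),0],[0,0,-1]])
    print('d',(R.T@(np.array([x,y,z])-s['position'])).round(4),Ro.from_matrix(R.T@T).as_rotvec(degrees=True).round(2))
def show():
    s=bot.read_state(); R=np.array(s['tcp_rot'])
    print('t',s['time_s'],'p',np.round(s['position'],4),'yaw',np.degrees(np.arctan2(R[1,0],R[0,0])).round(2),'tilt',R[:2,2].round(4),'q',np.round(s['joint_positions'],1),'F',np.round(s['force'],2),'M',np.round(s['moment'],3),'o',s['opening'],'g',s['grasp_force'])
if __name__=='__main__':
    show()
    if len(sys.argv)>1: delta(*map(float,sys.argv[1:5]))
E
python3 go.py .548 -.348 .24 81.5
```

```text
t 2.5667 p [ 0.4323 -0.4283  0.2397] yaw 60.8 tilt [ 0.0001 -0.0002] q [-55.2  28.9  84.6  -0.   66.5 -26. ] F [ 0.25 -0.25  0.37] M [-0.075 -0.039 -0.026] o 0.6937464689439794 g 0.0
d [ 0.1265  0.0619 -0.0003] [ 1.00e-02  1.00e-02 -2.07e+01]
```

Request:
{"fn": "play_rows", "kwargs": {
  "motion": [
    [[0.0316, 0.0155, 0, 0, 0, -5.2], [0.0632, 0.031, 0, 0, 0, -10.4], [0.0949, 0.0464, 0, 0, 0, -15.5], [0.1265, 0.0619, 0, 0, 0, -20.7], [0.1265, 0.0619, 0.025, 0, 0, -20.7], [0.1265, 0.0619, 0.05, 0, 0, -20.7], [0.1265, 0.0619, 0.06, 0, 0, -20.7], [0.1265, 0.0619, 0.06, 0, 0, -20.7]]
  ]
}}

```text
time_s: 3.23
position: [0.5455, -0.3481, 0.1764]
tcp_rot: [[0.152, 0.988, -0.005], [0.988, -0.152, 0.005], [0.004, -0.006, -1.0]]
force: [-0.1, 0.3, -0.0]
opening: 0.69
grasp_force: 0.0
```

```bash
python3 go.py .548 -.348 .150 81.5; python3 - <<'E'
from h import *
ims=[]
for c,(u,v) in (('side',(320,160)),('top',(310,140))):
    d=imaging.capture(c); ims.append(cv2.resize(d['frame'][v:v+120,u:u+80,::-1],None,fx=5,fy=5,interpolation=cv2.INTER_CUBIC))
cv2.imwrite('pics/a1.png',np.hstack(ims))
E
```

```text
t 3.2333 p [ 0.5455 -0.3481  0.1764] yaw 81.25 tilt [-0.0052  0.0047] q [-42.4  36.1  81.8  -0.   62.5 -33.7] F [-0.06  0.27 -0.02] M [-0.035 -0.05   0.015] o 0.6902668411976105 g 0.0
d [0.0004 0.0026 0.0264] [-0.34 -0.22 -0.25]
```

View pics/a1.png

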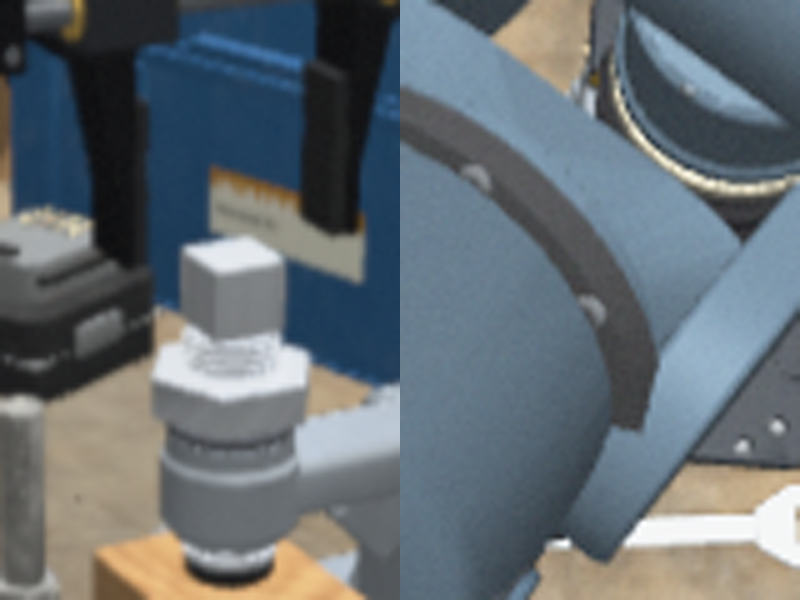

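The left finger tip at (115,270) and the right at (330,230) straddle the head at (232,290). I'll descend and close.

Request:
{"fn": "play_rows", "kwargs": {
  "motion": [
    [[0.0002, 0.001, 0.009, 0, 0, 0], [0.0004, 0.002, 0.018, 0, 0, 0], [0.0004, 0.0024, 0.0264, 0, 0, 0], [0.0004, 0.0024, 0.0264, 0, 0, 0], [0.0004, 0.0024, 0.0264, 0, 0, 0]]
  ]
}}

```text
time_s: 3.75
position: [0.549, -0.3495, 0.1524]
tcp_rot: [[0.153, 0.988, -0.001], [0.988, -0.153, 0.001], [0.001, -0.001, -1.0]]
force: [-0.2, -0.3, -0.9]
opening: 0.687
grasp_force: 0.0
```

Request:
{"fn": "play_rows", "kwargs": {
  "motion": [
    [[0, 0, 0, 0, 0, 0], [0, 0, 0, 0, 0, 0], [0, 0, 0, 0, 0, 0], [0, 0, 0, 0, 0, 0], [0, 0, 0, 0, 0, 0], [0, 0, 0, 0, 0, 0], [0, 0, 0, 0, 0, 0], [0, 0, 0, 0, 0, 0]]
  ],
  "fingers": 0.018
}}

```text
time_s: 4.42
position: [0.5486, -0.3495, 0.1532]
tcp_rot: [[0.152, 0.988, -0.002], [0.988, -0.152, 0.0], [0.0, -0.002, -1.0]]
force: [-2.5, -0.2, 2.9]
opening: 0.274
grasp_force: 29.9
```

```bash
python3 go.py .548 -.348 .150 81.5
```

```text
t 4.4167 p [ 0.5486 -0.3495  0.1532] yaw 81.27 tilt [-0.0022  0.0005] q [-42.3  37.9  82.5  -0.1  59.7 -33.5] F [-2.48 -0.17  2.85] M [0.054 0.552 0.108] o 0.27371631952107883 g 29.924291968345642
d [ 0.0014 -0.0008  0.0032] [-0.13 -0.01 -0.23]
```

Request:
{"fn": "play_rows", "kwargs": {
  "motion": [
    [[0, 0, 0.0001, 0, 0, 5], [0, 0, 0.0002, 0, 0, 10], [0, 0, 0.00025, 0, 0, 15], [0, 0, 0.0003, 0, 0, 20], [0, 0, 0.0003, 0, 0, 20]]
  ]
}}

```text
time_s: 4.83
position: [0.5479, -0.3493, 0.1529]
tcp_rot: [[0.483, 0.876, -0.004], [0.876, -0.483, 0.001], [-0.001, -0.004, -1.0]]
force: [-5.5, -0.3, 4.7]
opening: 0.272
grasp_force: 29.9
```

```bash
python3 go.py
```

```text
t 4.8333 p [ 0.5479 -0.3493  0.1529] yaw 61.15 tilt [-0.0036  0.0013] q [-42.3  37.9  82.5  -0.1  59.8 -13.4] F [-5.54 -0.26  4.71] M [ 0.068  0.882 -0.17 ] o 0.27206726260029096 g 29.91060197353363
```

Request:
{"fn": "play_rows", "kwargs": {
  "motion": [
    [[-0.0008, -0.0009, 0.0001, 0, 0, 4], [-0.0016, -0.0018, 0.0001, 0, 0, 8], [-0.0016, -0.0018, 0.0002, 0, 0, 12]]
  ]
}}

```text
time_s: 5.08
position: [0.5474, -0.3491, 0.1527]
tcp_rot: [[0.654, 0.756, 0.001], [0.756, -0.654, 0.002], [0.002, -0.001, -1.0]]
force: [-0.3, 2.6, 2.4]
opening: 0.271
grasp_force: 29.9
```

```bash
python3 go.py
```

```text
t 5.0833 p [ 0.5474 -0.3491  0.1527] yaw 49.14 tilt [0.0005 0.0022] q [-42.4  37.8  82.7   0.1  59.5  -1.6] F [-0.35  2.56  2.37] M [0.491 0.238 0.078] o 0.2706352433059383 g 29.925819039344788
```

Request:
{"fn": "play_rows", "kwargs": {
  "motion": [
    [[0, 0, 0, 0, 0, 0], [0, 0, 0, 0, 0, 0]]
  ]
}}

```text
time_s: 5.25
position: [0.5473, -0.3491, 0.1527]
tcp_rot: [[0.651, 0.759, 0.0], [0.759, -0.651, 0.002], [0.002, -0.001, -1.0]]
force: [-0.7, 5.1, 2.6]
opening: 0.275
grasp_force: 29.9
```

```bash
python3 go.py
```

```text
t 5.25 p [ 0.5473 -0.3491  0.1527] yaw 49.35 tilt [0.0002 0.0022] q [-42.4  37.8  82.7   0.1  59.5  -1.8] F [-0.7   5.12  2.62] M [ 0.669  0.187 -0.12 ] o 0.27456534199334615 g 29.892898499965668
```

Request:
{"fn": "play_rows", "kwargs": {
  "motion": [
    [[0, 0, 5e-05, 0, 0, 2.5], [0, 0, 0.0001, 0, 0, 5], [0, 0, 0.0001, 0, 0, 7.5], [0, 0, 0.00017, 0, 0, 10]]
  ]
}}

```text
time_s: 5.58
position: [0.5471, -0.3488, 0.1525]
tcp_rot: [[0.774, 0.633, -0.001], [0.633, -0.774, 0.002], [0.001, -0.002, -1.0]]
force: [-1.7, 4.8, 4.3]
opening: 0.275
grasp_force: 29.9
```

```bash
python3 go.py
```

```text
t 5.5833 p [ 0.5471 -0.3488  0.1525] yaw 39.29 tilt [-0.0006  0.0025] q [-42.4  37.8  82.8   0.1  59.5   8.2] F [-1.65  4.76  4.3 ] M [0.891 0.211 0.128] o 0.2748248252044593 g 29.924457371234894
```

Request:
{"fn": "play_rows", "kwargs": {
  "motion": [
    [[0, 0, 5e-05, 0, 0, 2.5], [0, 0, 0.0001, 0, 0, 5], [0, 0, 0.0001, 0, 0, 7.5], [0, 0, 0.00017, 0, 0, 10]]
  ]
}}

```text
time_s: 5.92
position: [0.5469, -0.3486, 0.1524]
tcp_rot: [[0.872, 0.489, -0.001], [0.489, -0.872, 0.003], [0.001, -0.003, -1.0]]
force: [-2.1, 5.2, 4.5]
opening: 0.274
grasp_force: 29.9
```

```bash
python3 go.py
```

```text
t 5.9167 p [ 0.5469 -0.3486  0.1524] yaw 29.3 tilt [-0.0011  0.003 ] q [-42.4  37.8  82.8   0.1  59.5  18.2] F [-2.12  5.25  4.5 ] M [0.904 0.287 0.193] o 0.2741851115177542 g 29.930088222026825
```

Request:
{"fn": "play_rows", "kwargs": {
  "motion": [
    [[0, 0, 5e-05, 0, 0, 2.5], [0, 0, 0.0001, 0, 0, 5], [0, 0, 0.0001, 0, 0, 7.5], [0, 0, 0.00017, 0, 0, 10]]
  ]
}}

```text
time_s: 6.25
position: [0.5467, -0.3482, 0.1522]
tcp_rot: [[0.944, 0.331, -0.002], [0.331, -0.944, 0.004], [-0.0, -0.004, -1.0]]
force: [-1.7, 5.2, 5.2]
opening: 0.27
grasp_force: 30.0
```

```bash
python3 go.py
```

```text
t 6.25 p [ 0.5467 -0.3482  0.1522] yaw 19.31 tilt [-0.0016  0.0036] q [-42.4  37.8  82.8   0.1  59.6  28.2] F [-1.73  5.24  5.16] M [1.004 0.355 0.224] o 0.27033676874505025 g 29.956452548503876
```

Request:
{"fn": "play_rows", "kwargs": {
  "motion": [
    [[0, 0, 5e-05, 0, 0, 2.5], [0, 0, 0.0001, 0, 0, 5], [0, 0, 0.0001, 0, 0, 7.5], [0, 0, 0.00017, 0, 0, 10]]
  ]
}}

```text
time_s: 6.58
position: [0.5466, -0.3479, 0.152]
tcp_rot: [[0.987, 0.162, -0.002], [0.162, -0.987, 0.004], [-0.001, -0.004, -1.0]]
force: [-2.3, 6.3, 5.4]
opening: 0.274
grasp_force: 30.0
```

```bash
python3 go.py
```

```text
t 6.5833 p [ 0.5466 -0.3479  0.152 ] yaw 9.34 tilt [-0.0019  0.0042] q [-42.4  37.9  82.8   0.1  59.6  38.2] F [-2.29  6.35  5.45] M [1.143 0.35  0.364] o 0.2736356538457558 g 29.99752253293991
```

Request:
{"fn": "play_rows", "kwargs": {
  "motion": [
    [[0, 0, 5e-05, 0, 0, 2.5], [0, 0, 0.0001, 0, 0, 5], [0, 0, 0.0001, 0, 0, 7.5], [0, 0, 0.00017, 0, 0, 10]]
  ]
}}

```text
time_s: 6.92
position: [0.5466, -0.3475, 0.1519]
tcp_rot: [[1.0, -0.011, -0.002], [-0.011, -1.0, 0.005], [-0.002, -0.005, -1.0]]
force: [-2.8, 7.9, 6.8]
opening: 0.279
grasp_force: 30.1
```

```bash
python3 go.py; sleep 0; python3 - <<'E'
from h import *
for i in range(3):
    imaging.capture('side'); print(np.round(bot.read_state()['moment'],3),np.round(bot.read_state()['force'],1))
f=imaging.capture('side')['frame'][195:295,320:420,::-1]
cv2.imwrite('pics/b1.png',cv2.resize(f,None,fx=6,fy=6,interpolation=cv2.INTER_CUBIC))
E
```

```text
t 6.9167 p [ 0.5466 -0.3475  0.1519] yaw -0.64 tilt [-0.0022  0.0048] q [-42.4  37.9  82.8   0.1  59.6  48.2] F [-2.8   7.89  6.79] M [1.261 0.315 0.378] o 0.2792051677243294 g 30.05001425743103
[1.246 0.356 0.407] [-2.1  7.1  5.8]
[1.189 0.324 0.217] [-2.   7.3  6.4]
[1.232 0.322 0.251] [-2.5  7.1  5.9]
```

View pics/b1.png

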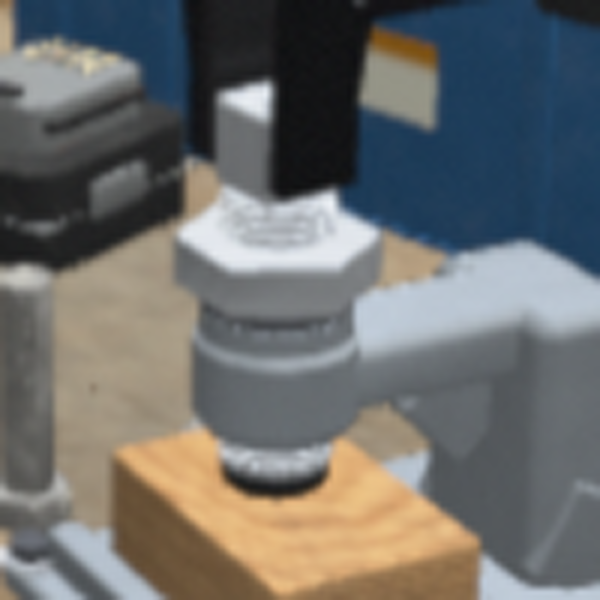

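The picture shows the head gripped at (290,130), with the nut at (278,265) still clear above the washer. The torque has risen from about 0.15 to 0.39, which suggests roughly 25–30 N on the foot. I'll release and check the nut's yaw.

Request:
{"fn": "play_rows", "kwargs": {
  "motion": [
    [[0, 0, 0, 0, 0, 0], [0, 0, 0, 0, 0, 0], [0, 0, 0, 0, 0, 0], [0, 0, 0, 0, 0, 0], [0, 0, 0, 0, 0, 0], [0, 0, 0, 0, 0, 0]]
  ],
  "fingers": 0.066
}}

```text
time_s: 7.62
position: [0.5473, -0.3508, 0.1517]
tcp_rot: [[1.0, -0.013, 0.001], [-0.013, -1.0, -0.001], [0.001, 0.001, -1.0]]
force: [-0.5, -0.2, 0.4]
opening: 0.643
grasp_force: 0.0
```

```bash
python3 go.py .5475 -.348 .150 120.4; python3 - <<'E'
from fit import *
d=save('side','c1')
for ny in (-29.6-8,-29.6,-29.6+8):
    q=proj(d,poly(.5475,-.348,.1155,ny,[30,90,150,210,270,330],.023/np.cos(np.pi/6)))
    h=proj(d,poly(.5475,-.348,.154,ny+29.6-90.6,[45,135,225,315],.017))
    print(ny,(((q-[320,195])+.5)*6).round(0).tolist(),'head',((h-[320,195]+.5)*6).round(0).tolist())
f=d['frame'][195:295,320:420,::-1]
cv2.imwrite('pics/c1z.png',cv2.resize(f,None,fx=6,fy=6,interpolation=cv2.INTER_CUBIC))
E
```

```text
t 7.6167 p [ 0.5473 -0.3508  0.1517] yaw -0.76 tilt [ 0.0005 -0.0007] q [-42.5  37.9  82.7  -0.   59.3  48.3] F [-0.47 -0.18  0.36] M [0.019 0.059 0.015] o 0.6434643590917893 g 0.0
d [ 0.0001 -0.0028  0.0017] [ 5.0000e-02  2.0000e-02 -1.2116e+02]
-37.6 [[365.0, 227.0], [277.0, 206.0], [186.0, 223.0], [180.0, 262.0], [271.0, 286.0], [365.0, 267.0]] head [[342.0, 109.0], [296.0, 80.0], [211.0, 94.0], [255.0, 124.0]]
-29.6 [[357.0, 222.0], [263.0, 206.0], [179.0, 227.0], [188.0, 267.0], [286.0, 286.0], [372.0, 262.0]] head [[344.0, 106.0], [287.0, 79.0], [208.0, 97.0], [264.0, 124.0]]
-21.6 [[348.0, 218.0], [249.0, 206.0], [174.0, 232.0], [197.0, 272.0], [301.0, 285.0], [376.0, 257.0]] head [[344.0, 103.0], [278.0, 79.0], [207.0, 100.0], [274.0, 125.0]]
```

View pics/c1z.png

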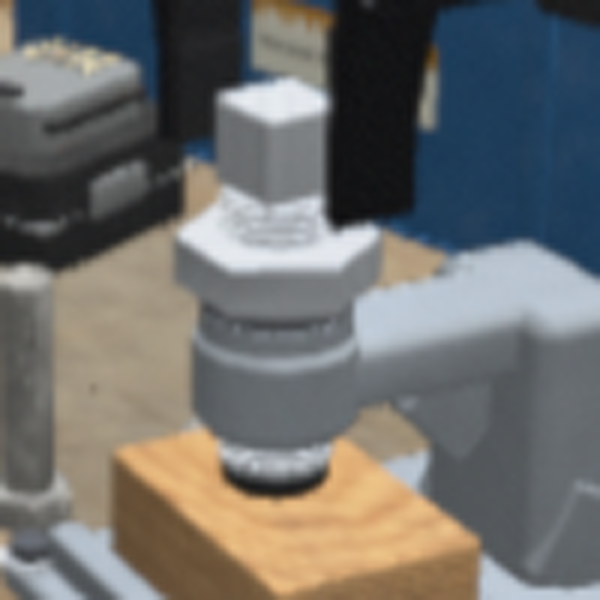

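In this view the nut's front corners are at (222,270) and (335,270), so its flats are near −1° (mod 60). That agrees with the initial fit plus the turn. I'll swing the open gripper counter-clockwise to yaw 149° and centre it.

Request:
{"fn": "play_rows", "kwargs": {
  "motion": [
    [[0.0004, -0.0016, 0, 0, 0, -7], [0.0004, -0.0032, 0, 0, 0, -14], [0.0004, -0.0032, 0, 0, 0, -21], [0.0004, -0.0032, 0, 0, 0, -28], [0.0004, -0.0032, 0, 0, 0, -35], [0.0004, -0.0032, 0, 0, 0, -42], [0.0004, -0.0032, 0, 0, 0, -49], [0.0004, -0.0032, 0, 0, 0, -56]]
  ]
}}

```text
time_s: 8.43
position: [0.5476, -0.3471, 0.1518]
tcp_rot: [[0.565, 0.825, 0.0], [0.825, -0.565, -0.0], [-0.0, 0.0, -1.0]]
force: [1.3, -1.1, 0.1]
opening: 0.756
grasp_force: 0.0
```

Request:
{"fn": "play_rows", "kwargs": {
  "motion": [
    [[0, 0, 0, 0, 0, -7], [0, 0, 0, 0, 0, -14], [0, 0, 0, 0, 0, -21], [0, 0, 0, 0, 0, -28], [0, 0, 0, 0, 0, -35], [0, 0, 0, 0, 0, -42], [0, 0, 0, 0, 0, -49], [0, 0, 0, 0, 0, -56]]
  ]
}}

```text
time_s: 9.1
position: [0.5477, -0.3471, 0.1518]
tcp_rot: [[-0.368, 0.93, 0.0], [0.93, 0.368, -0.0], [-0.0, 0.0, -1.0]]
force: [0.4, 0.2, -0.9]
opening: 0.76
grasp_force: 0.0
```

Request:
{"fn": "play_rows", "kwargs": {
  "motion": [
    [[0, 0, 0, 0, 0, -7], [0, 0, 0, 0, 0, -14], [0, 0, 0, 0, 0, -21], [0, 0, 0, 0, 0, -28], [0, 0, 0, 0, 0, -35], [0, 0, 0, 0, 0, -37.8], [0, 0, 0, 0, 0, -37.8]]
  ]
}}

```text
time_s: 9.68
position: [0.5477, -0.3472, 0.1518]
tcp_rot: [[-0.858, 0.514, 0.0], [0.514, 0.858, -0.0], [-0.0, -0.0, -1.0]]
force: [-0.9, -0.1, 0.1]
opening: 0.759
grasp_force: 0.0
```

```bash
python3 go.py .5477 -.3476 .114 149
```

```text
t 9.6833 p [ 0.5477 -0.3472  0.1518] yaw 149.08 tilt [ 0.0001 -0.0002] q [ -42.2   37.8   82.9   -0.    59.2 -101.3] F [-0.85 -0.05  0.14] M [ 0.046 -0.178 -0.046] o 0.7593335082015698 g 0.0
d [-0.0003 -0.0004  0.0378] [-0.01  0.01  0.08]
```

Now descend, gently at the end, then close on the nut.

Request:
{"fn": "play_rows", "kwargs": {
  "motion": [
    [[0, 0, 0.01, 0, 0, 0], [0, 0, 0.02, 0, 0, 0], [0, 0, 0.028, 0, 0, 0], [0, 0, 0.033, 0, 0, 0], [0, 0, 0.0365, 0, 0, 0], [0, 0, 0.0375, 0, 0, 0], [0, 0, 0.0375, 0, 0, 0]]
  ]
}}

```text
time_s: 10.27
position: [0.5475, -0.3469, 0.1137]
tcp_rot: [[-0.857, 0.515, -0.001], [0.515, 0.857, 0.001], [0.001, 0.0, -1.0]]
force: [-0.9, -0.4, 0.1]
opening: 0.759
grasp_force: 0.0
```

```bash
python3 go.py
```

```text
t 10.2667 p [ 0.5475 -0.3469  0.1137] yaw 149.03 tilt [-0.0006  0.0006] q [ -42.2   40.7   84.3    0.    55.1 -101.3] F [-0.88 -0.43  0.05] M [ 0.076 -0.166  0.006] o 0.7593850216708882 g 0.0
```

Request:
{"fn": "play_rows", "kwargs": {
  "motion": [
    [[0, 0, 0, 0, 0, 0], [0, 0, 0, 0, 0, 0], [0, 0, 0, 0, 0, 0], [0, 0, 0, 0, 0, 0], [0, 0, 0, 0, 0, 0], [0, 0, 0, 0, 0, 0]]
  ],
  "fingers": 0.04
}}

```text
time_s: 10.77
position: [0.5479, -0.3468, 0.1147]
tcp_rot: [[-0.857, 0.515, 0.001], [0.515, 0.857, 0.0], [-0.001, 0.001, -1.0]]
force: [0.0, 1.7, 2.2]
opening: 0.523
grasp_force: 29.9
```

```bash
python3 go.py
```

```text
t 10.7667 p [ 0.5479 -0.3468  0.1147] yaw 149.03 tilt [0.0007 0.0002] q [ -42.2   40.6   84.3    0.    55.1 -101.3] F [0.02 1.7  2.25] M [ 0.348 -0.274 -0.077] o 0.523396439208688 g 29.92280423641205
```

The opening of 45.5 mm shows the nut is gripped on its flats. I'll run it down.

Request:
{"fn": "play_rows", "kwargs": {
  "motion": [
    [[0, 0, 0.0001, 0, 0, 4], [0, 0, 0.00015, 0, 0, 8], [0, 0, 0.0002, 0, 0, 12], [0, 0, 0.00025, 0, 0, 16], [0, 0, 0.0003, 0, 0, 20], [0, 0, 0.0004, 0, 0, 24], [0, 0, 0.00045, 0, 0, 28], [0, 0, 0.0005, 0, 0, 32]]
  ]
}}

```text
time_s: 11.43
position: [0.5483, -0.3464, 0.1142]
tcp_rot: [[-0.452, 0.892, 0.001], [0.892, 0.452, 0.001], [-0.0, 0.002, -1.0]]
force: [2.2, 2.5, 2.3]
opening: 0.523
grasp_force: 29.9
```

```bash
python3 go.py
```

```text
t 11.4333 p [ 0.5483 -0.3464  0.1142] yaw 116.84 tilt [0.0014 0.0006] q [-42.2  40.6  84.3   0.1  55.  -69.1] F [2.2  2.45 2.32] M [ 0.437 -0.483  0.054] o 0.5231097999988806 g 29.898676872253418
```

Request:
{"fn": "play_rows", "kwargs": {
  "motion": [
    [[0, 0, 0.0001, 0, 0, 4], [0, 0, 0.00015, 0, 0, 8], [0, 0, 0.0002, 0, 0, 12], [0, 0, 0.00025, 0, 0, 16], [0, 0, 0.0003, 0, 0, 20]]
  ]
}}

```text
time_s: 11.85
position: [0.5487, -0.3463, 0.1138]
tcp_rot: [[-0.119, 0.993, 0.002], [0.993, 0.119, 0.001], [0.0, 0.002, -1.0]]
force: [2.5, 2.3, 0.3]
opening: 0.529
grasp_force: 29.9
```

```bash
python3 go.py
```

```text
t 11.85 p [ 0.5487 -0.3463  0.1138] yaw 96.84 tilt [0.0021 0.0006] q [-42.2  40.7  84.3   0.1  55.  -49.1] F [2.53 2.31 0.32] M [ 0.442 -0.511  0.003] o 0.529477817690444 g 29.898399710655212
```

Request:
{"fn": "play_rows", "kwargs": {
  "motion": [
    [[0, 0, 0.0001, 0, 0, 4], [0, 0, 0.00015, 0, 0, 8], [0, 0, 0.0002, 0, 0, 12], [0, 0, 0.00025, 0, 0, 16], [0, 0, 0.0003, 0, 0, 20]]
  ]
}}

```text
time_s: 12.27
position: [0.549, -0.3464, 0.1137]
tcp_rot: [[0.226, 0.974, 0.002], [0.974, -0.226, 0.0], [0.001, 0.002, -1.0]]
force: [4.5, 2.2, 0.7]
opening: 0.524
grasp_force: 29.8
```

```bash
python3 go.py
```

```text
t 12.2667 p [ 0.549  -0.3464  0.1137] yaw 76.92 tilt [0.0025 0.0001] q [-42.1  40.7  84.3   0.1  54.9 -29.1] F [4.51 2.24 0.72] M [ 0.469 -0.53   0.338] o 0.5244578798740942 g 29.833153188228607
```

Request:
{"fn": "play_rows", "kwargs": {
  "motion": [
    [[0, 0, 0.0001, 0, 0, 4], [0, 0, 0.0001, 0, 0, 8], [0, 0, 0.0002, 0, 0, 12], [0, 0, 0.0002, 0, 0, 15]]
  ]
}}

```text
time_s: 12.6
position: [0.5492, -0.3465, 0.1136]
tcp_rot: [[0.469, 0.883, 0.003], [0.883, -0.469, -0.001], [0.001, 0.003, -1.0]]
force: [4.2, 3.0, 1.3]
opening: 0.525
grasp_force: 29.8
```

```bash
python3 go.py
```

```text
t 12.6 p [ 0.5492 -0.3465  0.1136] yaw 62.05 tilt [ 0.0026 -0.0006] q [-42.1  40.7  84.3   0.1  54.9 -14.2] F [4.22 3.   1.28] M [ 0.54  -0.603  0.819] o 0.5249821275065009 g 29.8040708899498
```

Request:
{"fn": "play_rows", "kwargs": {
  "motion": [
    [[0, 0, 0.0001, 0, 0, 4], [0, 0, 0.0001, 0, 0, 8], [0, 0, 0.0002, 0, 0, 12], [0, 0, 0.0002, 0, 0, 15]]
  ]
}}

```text
time_s: 12.93
position: [0.5492, -0.3469, 0.1135]
tcp_rot: [[0.68, 0.733, 0.002], [0.733, -0.68, -0.002], [0.0, 0.003, -1.0]]
force: [4.4, 2.0, 1.1]
opening: 0.527
grasp_force: 30.2
```

```bash
python3 go.py
```

```text
t 12.9333 p [ 0.5492 -0.3469  0.1135] yaw 47.18 tilt [ 0.0023 -0.0019] q [-42.1  40.7  84.3   0.   54.9   0.7] F [4.37 2.02 1.11] M [ 0.327 -0.51   1.207] o 0.5269233766669398 g 30.21890491247177
```

```bash
python3 - <<'E'
from h import *
a=cv2.imread('pics/c1.png').astype(int); d=save('side','d1'); b=cv2.imread('pics/d1.png').astype(int)
# gray profile across head (cols 352..378) at several rows, before/after
for r in (214,218,222,224,226):
    print(r,'c',a[r,354:379].mean(1).astype(int).tolist()); print(r,'d',b[r,354:379].mean(1).astype(int).tolist())
E
python3 go.py
```

```text
214 c [34, 51, 97, 109, 110, 113, 126, 147, 170, 194, 214, 226, 227, 220, 205, 195, 182, 171, 160, 144, 90, 41, 21, 19, 18]
214 d [56, 66, 98, 107, 108, 112, 125, 145, 167, 191, 211, 224, 226, 219, 203, 192, 181, 169, 158, 146, 140, 135, 130, 90, 63]
218 c [50, 62, 98, 108, 108, 108, 109, 110, 108, 107, 116, 127, 129, 127, 125, 128, 127, 128, 128, 123, 64, 26, 19, 19, 19]
218 d [56, 67, 97, 107, 107, 106, 108, 109, 107, 107, 115, 126, 128, 126, 125, 126, 126, 126, 125, 127, 128, 130, 124, 89, 64]
222 c [119, 106, 107, 108, 108, 107, 109, 109, 109, 107, 116, 126, 127, 125, 124, 125, 125, 125, 125, 120, 64, 26, 17, 20, 19]
222 d [118, 104, 104, 107, 106, 107, 107, 109, 107, 105, 115, 124, 125, 124, 123, 123, 125, 124, 124, 126, 126, 127, 122, 81, 62]
224 c [150, 140, 118, 110, 108, 108, 109, 108, 108, 107, 116, 125, 127, 124, 123, 124, 124, 124, 125, 119, 63, 25, 19, 20, 19]
224 d [149, 139, 116, 108, 106, 106, 108, 108, 107, 105, 115, 123, 125, 123, 121, 123, 123, 123, 124, 124, 125, 127, 121, 78, 59]
226 c [149, 151, 160, 185, 177, 146, 123, 113, 108, 107, 116, 125, 126, 123, 122, 123, 123, 125, 128, 122, 65, 25, 20, 20, 19]
226 d [147, 150, 159, 183, 175, 145, 123, 112, 107, 105, 115, 123, 124, 122, 121, 122, 122, 124, 128, 132, 138, 151, 112, 70, 57]
t 12.9833 p [ 0.5492 -0.3469  0.1135] yaw 47.07 tilt [ 0.0024 -0.0018] q [-42.1  40.7  84.3   0.   54.9   0.8] F [4.52 2.49 1.78] M [ 0.311 -0.607  0.863] o 0.530243873507424 g 30.106191337108612
```

Pixel profiles across the head are unchanged, so the screw has not turned. I'll nip a little further.

Request:
{"fn": "play_rows", "kwargs": {
  "motion": [
    [[0, 0, 0.0001, 0, 0, 3], [0, 0, 0.0001, 0, 0, 6], [0, 0, 0.0002, 0, 0, 9], [0, 0, 0.0002, 0, 0, 12]]
  ]
}}

```text
time_s: 13.32
position: [0.5487, -0.3474, 0.1135]
tcp_rot: [[0.816, 0.578, 0.002], [0.578, -0.816, -0.003], [-0.0, 0.003, -1.0]]
force: [-0.3, -0.3, 3.4]
opening: 0.529
grasp_force: 31.0
```

```bash
python3 go.py;  python3 - <<'E'
from h import *
a=cv2.imread('pics/c1.png').astype(int); d=save('side','d2'); b=cv2.imread('pics/d2.png').astype(int)
print(abs(a-b)[208:228,356:373].mean())
for i in range(3): imaging.capture('side'); print(np.round(bot.read_state()['moment'],3))
E
```

```text
t 13.3167 p [ 0.5487 -0.3474  0.1135] yaw 35.32 tilt [ 0.0015 -0.0028] q [-42.1  40.7  84.3  -0.1  54.9  12.6] F [-0.27 -0.33  3.39] M [ 0.022 -0.139  1.513] o 0.5291320344193758 g 31.003426909446716
1.530392156862745
[ 0.19  -0.486  1.286]
[ 0.227 -0.517  1.327]
[ 0.237 -0.584  1.412]
```

Request:
{"fn": "play_rows", "kwargs": {
  "motion": [
    [[0, 0, 0, 0, 0, 3], [0, 0, 0.0001, 0, 0, 6], [0, 0, 0.0001, 0, 0, 9], [0, 0, 0.0002, 0, 0, 12]]
  ]
}}

```text
time_s: 13.85
position: [0.5477, -0.3479, 0.1134]
tcp_rot: [[0.919, 0.394, 0.0], [0.394, -0.919, -0.003], [-0.001, 0.002, -1.0]]
force: [2.0, 1.0, 6.7]
opening: 0.534
grasp_force: 33.1
```

```bash
python3 go.py;  python3 - <<'E'
from h import *
a=cv2.imread('pics/c1.png').astype(int); d=save('side','d3'); b=cv2.imread('pics/d3.png').astype(int)
print(abs(a-b)[208:228,356:373].mean())
for i in range(3): imaging.capture('side'); print(np.round(bot.read_state()['moment'],3))
E
```

```text
t 13.85 p [ 0.5477 -0.3479  0.1134] yaw 23.21 tilt [ 0.     -0.0027] q [-42.2  40.7  84.3  -0.1  54.9  24.6] F [2.02 1.   6.72] M [ 0.148 -0.171  1.85 ] o 0.5336059883103096 g 33.13090912532061
6.135294117647059
[-0.029 -0.157  1.115]
[ 0.041 -0.147  1.1  ]
[ 0.082 -0.145  1.113]
```

```bash
python3 - <<'E'
import cv2,numpy as np
a,c,b=[cv2.imread(f'pics/{n}.png').astype(int) for n in('c1','d2','d3')]
for r in (210,214,218,224):
    for n,x in(('c1',a),('d2',c),('d3',b)): print(r,n,x[r,354:379].mean(1).astype(int).tolist())
E
```

```text
210 c1 [33, 45, 100, 148, 183, 197, 210, 225, 228, 227, 230, 232, 233, 230, 230, 232, 230, 223, 210, 178, 113, 51, 22, 18, 18]
210 d2 [57, 65, 111, 155, 185, 199, 210, 225, 227, 226, 229, 232, 233, 229, 229, 231, 230, 222, 209, 178, 148, 131, 117, 94, 76]
210 d3 [52, 65, 111, 155, 186, 199, 211, 226, 228, 227, 229, 232, 233, 230, 226, 196, 109, 65, 46, 40, 36, 34, 34, 36, 34]
214 c1 [34, 51, 97, 109, 110, 113, 126, 147, 170, 194, 214, 226, 227, 220, 205, 195, 182, 171, 160, 144, 90, 41, 21, 19, 18]
214 d2 [51, 65, 98, 108, 110, 112, 125, 146, 168, 192, 212, 225, 226, 219, 204, 193, 182, 170, 159, 147, 140, 135, 131, 91, 64]
214 d3 [34, 51, 96, 108, 110, 113, 126, 146, 168, 193, 212, 225, 226, 220, 205, 194, 183, 170, 160, 147, 140, 133, 129, 90, 61]
218 c1 [50, 62, 98, 108, 108, 108, 109, 110, 108, 107, 116, 127, 129, 127, 125, 128, 127, 128, 128, 123, 64, 26, 19, 19, 19]
218 d2 [53, 66, 98, 108, 108, 106, 109, 110, 108, 107, 115, 126, 129, 126, 125, 127, 126, 126, 127, 127, 129, 130, 126, 89, 65]
218 d3 [34, 49, 96, 106, 109, 107, 109, 110, 108, 107, 116, 127, 129, 127, 125, 127, 127, 127, 128, 128, 130, 130, 126, 89, 61]
224 c1 [150, 140, 118, 110, 108, 108, 109, 108, 108, 107, 116, 125, 127, 124, 123, 124, 124, 124, 125, 119, 63, 25, 19, 20, 19]
224 d2 [138, 138, 117, 111, 107, 107, 108, 110, 107, 106, 115, 123, 126, 124, 122, 123, 123, 123, 124, 124, 125, 127, 122, 78, 57]
224 d3 [33, 53, 99, 109, 107, 108, 109, 109, 108, 106, 115, 124, 127, 124, 123, 124, 124, 124, 126, 126, 126, 123, 88, 46, 30]
```

Only the gripper now occludes part of the head; the screw is unmoved. By torque the nut is at roughly 115–180 N. I'll release and retreat upward.

Request:
{"fn": "play_rows", "kwargs": {
  "motion": [
    [[0, 0, 0, 0, 0, 0], [0, 0, 0, 0, 0, 0], [0, 0, 0, 0, 0, 0], [0, 0, 0, 0, 0, 0], [0, 0, 0, 0, 0, 0], [0, 0, 0, 0, 0, 0], [0, 0, 0, 0, 0, 0], [0, 0, 0, 0, 0, 0]]
  ],
  "fingers": 0.07
}}

```text
time_s: 14.72
position: [0.5475, -0.347, 0.1123]
tcp_rot: [[0.92, 0.391, -0.0], [0.391, -0.92, 0.0], [-0.0, -0.0, -1.0]]
force: [-0.0, -0.3, -0.0]
opening: 0.8
grasp_force: 0.0
```

Request:
{"fn": "play_rows", "kwargs": {
  "motion": [
    [[0, 0, -0.01, 0, 0, 0], [0, 0, -0.025, 0, 0, 0], [0, 0, -0.05, 0, 0, 0], [0, 0, -0.075, 0, 0, 0], [0, 0, -0.1, 0, 0, 0], [0, 0, -0.12, 0, 0, 0], [0, 0, -0.12, 0, 0, 0], [0, 0, -0.12, 0, 0, 0]]
  ]
}}

```text
time_s: 15.38
position: [0.5483, -0.3475, 0.2346]
tcp_rot: [[0.92, 0.391, 0.003], [0.391, -0.92, -0.003], [0.002, 0.004, -1.0]]
force: [-0.3, -1.1, -0.3]
opening: 0.805
grasp_force: 0.0
```

```bash
python3 go.py; python3 - <<'E'
from h import *
d=save('side','e1'); f=d['frame'][195:295,320:420,::-1]
a=cv2.imread('pics/c1.png').astype(int); b=cv2.imread('pics/e1.png').astype(int)
print('head',abs(a-b)[208:228,356:373].mean(),'block',abs(a-b)[272:310,345:395].mean())
cv2.imwrite('pics/e1z.png',cv2.resize(f,None,fx=6,fy=6,interpolation=cv2.INTER_CUBIC))
E
```

```text
t 15.3833 p [ 0.5483 -0.3475  0.2346] yaw 23.04 tilt [ 0.003  -0.0027] q [-42.2  32.3  78.9  -0.   68.6  24.7] F [-0.29 -1.15 -0.33] M [ 0.038 -0.032 -0.004] o 0.805236078615506 g 0.0
head 1.1872549019607843 block 0.7968421052631579
```

View pics/e1z.png

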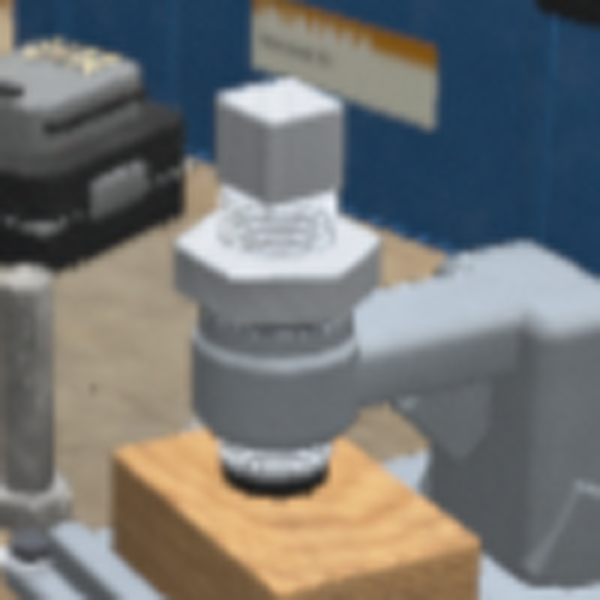

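The final view shows the head unmoved at (280,140), the nut seated lower at (278,260), the block untouched and the gripper clear. I'll hand it in.

```bash
python3 -c "
from rig import bot; print(bot.hand_in())"
```

```text
the job is handed in; nothing more can be done
None
```

I set the stop screw onto the block (about 25–30 N, judged by torque) and locked the jam nut on its washer (about 115–180 N, from turn angle and torque). The screw and block had not moved in the last picture. I handed the job in at about 15 s of the 72 s allowed, and no verdict came back.

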